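Lock one suction stand, free another

ROBOT

A 6-joint arm with a two-finger parallel gripper is mounted at the origin on the work surface. World frame = base frame: x ahead of the robot, y to its left, z up, the work surface at z = 0. Lengths are in mm, angles in rad, forces in N, time in s.
With the tool pointing down it reaches from about 300 to 775 mm from the base axis. Payload 14.6 kg.
Tool frame: the origin (TCP) lies at the very end of the fingers, on their centre line; the grasp point (between the pads) lies manip.grasp_offset behind it (manip.grasp_offset is the distance from the TCP to the grasp point, in mm); z points along the fingers, y is the direction in which the jaws open and shut (so a half turn about z gives the same grasp; the last joint's range is limited). The gripper opens to 94 mm and grips with 3 to 60 N. Pads are 16 mm wide; open, the fingers measure 119 mm over their backs; the gripper's body (75 mm by 177 mm) begins 78 mm behind the grasp point.
Start: joints at [1.134, 0.3, 1.521, -0, 1.321, -0.067], TCP at [198.783, 512.811, 205.446] pointing down, gripper open.
Joint ranges: [-3.03, 3.03], [-0.79, 2.21], [0.23, 2.52], [-1.04, 4.18], [0, 3.07], [-2.55, 2.55]. Speed limits (rad/s): [2.22, 2.22, 2.57, 3.14, 3.14, 3.14].

INTERFACE

Orientations are given as [roll, pitch, yaw] about the fixed x, y, z axes, in that order (R = Rz(yaw) Ry(pitch) Rx(roll)).
In Python, from cell import manip gives the robot as it stands.
- The arm moves only by the tool send_rows, never from a script. Its argument "commands" is a list of rows, each a list of 2 entries, a list of its own where there are three numbers: the shift along the tool's x, y, z in m, then the turn about the tool's z in rad. A call has exactly 8 rows; each row is the pose to reach, as a shift and turn from the pose commanded when the call began, along the tool's axes at that moment; what a row does not reach only later rows make up. A row lasts 1/12 s, in which the tool goes at most 41.7 mm and 7.16 degrees, less where a joint would pass 70% of its speed; a pose out of reach is approached as far as the arm can. A call with a gripper value outside its range is refused whole. "hand" is the closure, from -1 (fully open) to 1 (shut), so that 0 is half open, set as the call begins (left out, the last holds). The fingers move at their own pace and stop on an object; "force" is the grip in N (left out, the last holds). Time passes only in rows, so rows that repeat a pose let the fingers close, or fill a call up. It gives the time, the measured TCP pose, the force and the opening at its end, in the units of the state.
- manip.read_state(): the state, without advancing time (a new reading comes with each control period).
- manip.camera(name): name is "side" or "top"; returns the picture (384x512x3 uint8, red, green, blue); there is no depth.
- manip.camera_model(name): a dict with "K" (3x3 intrinsics, pixels), "eye" and "attitude" of the camera in the world. Camera axes: x right, y down, z forward; pixel columns grow to the right and rows downward; lengths in mm; the calibration is good to about 2 mm. A picture is of the moment at which its call begins. camera_model takes no time and is no camera call.
- manip.sign_off(): hands the job in, once; it reports no verdict.
The state is a dict: "clock": time; "joints": joint angles; "qd": joint speeds; "effort": joint torques, N m; "eef_pos": TCP position; "eef_rot": TCP orientation; "wrist_force": force on the tool from outside, world axes, zero at the start; "moment": the same for the moment, N m; "finger_gap": finger opening in mm.
Only numpy, scipy, OpenCV 4.12 (cv2) and the standard library are available. Lean on these libraries where they do the work, as an engineer would, in place of code of your own. Each camera call takes 0.05 s, during which the arm holds its last target.

TASK

Each of the three suction stands in the nursery tray is held by a hinged lever. First push the raised pink lever of the pacifier tree fully down to lock that stand; then, with the pink one still locked, flick the mint green lever of the baby bowl fully up, so that the bowl can be taken away for washing. Leave the white lever of the tall cup locked down as it is, and leave the levers standing on their own.

Things in the scene. Friction and masses are not known exactly. Their poses are not given: they have to be found in the camera images.
- pink_lever (a joint): Pink lever: arm 13 mm wide, 9 thick, 70 mm from hinge axis to the centre of its end knob, a cross-cylinder 18 mm in diameter, 20 mm wide, flat ends facing along the hinge axis. Value = angle above level: 0 fully down (locked; knob centre 44 mm above the lining), 0.9 rad fully up (released). Hard stops; stiff hinge (3 N at the knob), stays where left. It starts up.
- pink_hinge (a point): Middle of the pink lever's hinge axis, fixed to its stand, 44 mm above the tray lining (51 mm above the dresser top). Axes: y along the level hinge axis, z up, -x from the hinge out along the lever when down. The stand (fixed, round 96 mm foot) lies to +x, its centre 50 mm from the hinge; it carries a white pacifier tree, top 138 mm above the lining, 50 mm or more behind the hinge.
- mint_lever (a joint): Mint green lever: arm 13 mm wide, 9 thick, 70 mm from hinge axis to the centre of its end knob, a cross-cylinder 18 mm in diameter, 20 mm wide, flat ends facing along the hinge axis. Value = angle above level: 0 fully down (locked; knob centre 44 mm above the lining), 0.9 rad fully up (released). Hard stops; stiff hinge (3 N at the knob), stays where left. It starts down; 35 mm free under the knob.
- mint_hinge (a point): Middle of the mint green lever's hinge axis, fixed to its stand, 44 mm above the tray lining (51 mm above the dresser top). Axes: y along the level hinge axis, z up, -x from the hinge out along the lever when down. The stand (fixed, round 96 mm foot) lies to +x, its centre 50 mm from the hinge; it carries a mint green bowl 80 mm wide, rim 72 mm above the lining, starting 22 mm behind the hinge.
- white_lever (a joint): White lever: arm 13 mm wide, 9 thick, 70 mm from hinge axis to the centre of its end knob, a cross-cylinder 18 mm in diameter, 20 mm wide, flat ends facing along the hinge axis. Value = angle above level: 0 fully down (locked; knob centre 44 mm above the lining), 0.9 rad fully up (released). Hard stops; stiff hinge (3 N at the knob), stays where left. Starts down, on the stand with the tall white cup.

How it is judged (in metres and radians):
On the way, in this order (a step that is already met when the one before it is completed fails the run):
1. the pink lever is pushed down while the mint lever is still locked (value of joint pink_lever below 0.15 rad and value of joint mint_lever below 0.2 rad), for 0.2 s.
2. the mint lever is up while the pink lever is still locked (value of joint mint_lever above 0.7 rad and value of joint pink_lever below 0.15 rad), for 0.2 s.
At the end, for the whole second after the job is handed in: The pink lever is down within 0.15 rad of its lower stop, the mint lever is up within 0.2 rad of its upper stop, the white lever is still down within 0.15 rad, and the pink and mint levers are at rest (all of step 2 and value of joint white_lever below 0.15 rad and velocity of joint pink_lever between -0.05 and 0.05 rad/s and velocity of joint mint_lever between -0.05 and 0.05 rad/s); the robot touches nothing.
It fails at once if the white lever is lifted (value of joint white_lever above 0.25 rad).
It also fails if it takes over 45 s, if anything falls off the work surface, if the arm or the gripper's body presses on something with over 40 N, if the wrist force passes 120 N, or if a joint passes its speed limit or range.

## Working session

There is one attempt and no reset: what is moved stays moved. The work goes in short steps, Python scripts to look and compute and a tool call to move; the robot and the scene stay as the last step left them, time stands still between calls to the robot, and variables do not carry over. Pictures are saved under pics/ and viewed, and the job is handed in when it is done.

Besides the shell and the picture viewer there is one more tool, called after "Request:" as name(argument=value, ...), one argument or row to a line, values as JSON. send_rows: Moves the arm, as the interface text tells. Its arguments: {"type":"object","properties":{"commands":{"type":"array","items":{"type":"array"}},"hand":{"type":"number"},"force":{"type":"number"}},"required":["commands"]}

```bash
mkdir -p pics; ls
python3 - <<'E'
from cell import manip
import cv2
print(manip.read_state()); print(manip.grasp_offset)
for n in("side","top"):
    print(n,manip.camera_model(n)); cv2.imwrite(f"pics/{n}0.png",manip.camera(n)[:,:,::-1])
E
```

```text
pics
{'clock': 0.0, 'joints': array([ 1.13438631e+00,  3.00454564e-01,  1.52158937e+00,  8.70603996e-06,
        1.32068764e+00, -6.66073874e-02]), 'qd': array([ 7.91056217e-06,  2.31408174e-04,  2.17994486e-04,  1.76742907e-03,
        2.04974527e-03, -1.72473461e-03]), 'effort': array([-9.05595675e-05, -5.31807411e+01, -3.52734840e+01,  7.07485923e-02,
        2.43849086e-02, -1.08827867e-04]), 'eef_pos': array([198.68029449, 512.57879488, 204.8918932 ]), 'eef_rot': array([-3.14045682e+00, -8.42182988e-05,  2.77178782e+00]), 'wrist_force': array([ 0.22710987, -0.22255541,  0.17443308]), 'moment': array([-0.01284165,  0.01074198,  0.02981023]), 'finger_gap': 94.06876817300267}
18.8
side {'K': array([[353.05936159,   0.        , 251.05519157],
       [  0.        , 353.05936159, 189.976097  ],
       [  0.        ,   0.        ,   1.        ]]), 'eye': array([  76.2775972 , -414.96874843,  597.46567046]), 'attitude': array([-2.24642374,  0.00853417, -0.8602474 ])}
top {'K': array([[414.14827878,   0.        , 257.41496702],
       [  0.        , 414.14827878, 191.66284975],
       [  0.        ,   0.        ,   1.        ]]), 'eye': array([464.49764577,   8.68259169, 839.27255556]), 'attitude': array([-3.04135222, -0.02988746, -1.55509626])}
```

View pics/side0.png

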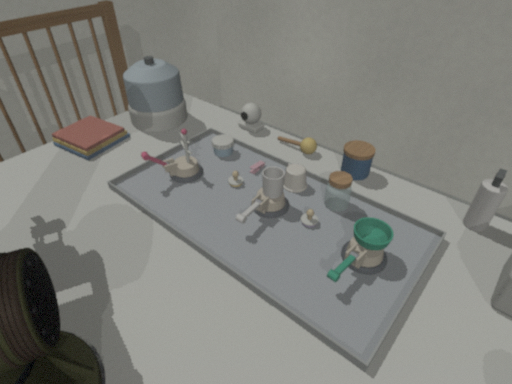

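View pics/top0.png

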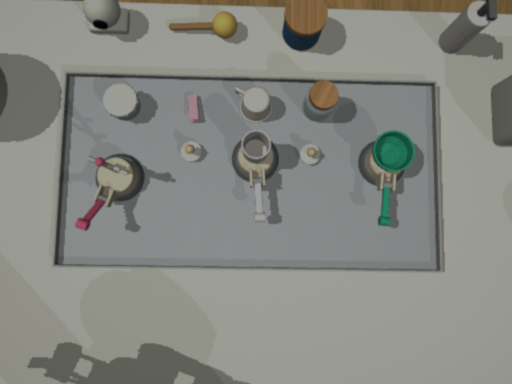

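The top picture shows the pink lever (knob about (84,224)) on the left, the white lever (knob (260,216)) in the middle, and the mint lever (knob (384,221)) on the right. I'll zoom in to measure.

Run:
```python
import cv2,numpy as np
t=cv2.imread("pics/top0.png");s=cv2.imread("pics/side0.png")
c=lambda im,x,y,w=66,h=50:cv2.resize(im[y:y+h*2,x:x+w*2],(396,300),interpolation=cv2.INTER_CUBIC)
# 3x crops
out=np.vstack([np.hstack([c(t,60,140),c(t,330,130)]),np.hstack([c(s,120,115),c(s,290,200)])])
cv2.imwrite("pics/crop0.png",out)
```

```text
(no output)
```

View pics/crop0.png

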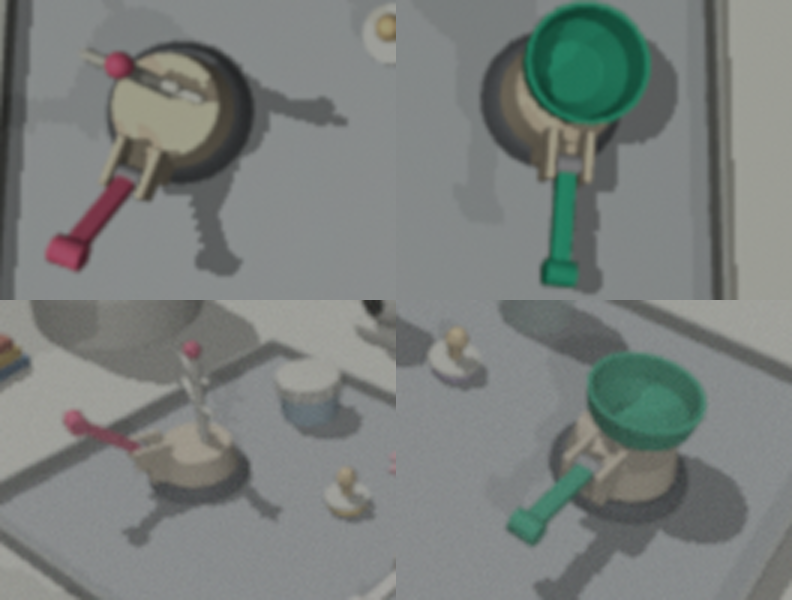

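```bash
cat > h.py <<'E'
from cell import manip
import numpy as np
from scipy.spatial.transform import Rotation as Ro
def cam(n):
    m=manip.camera_model(n); return m["K"],m["eye"],Ro.from_euler("xyz",m["attitude"]).as_matrix()
def ray(n,p):
    K,e,R=cam(n); d=R@np.linalg.solve(K,[p[0],p[1],1]); return e,d
def atz(n,p,z):
    e,d=ray(n,p); return e+d*(z-e[2])/d[2]
def tri(pt,ps):
    A=np.zeros((3,3));b=np.zeros(3);L=[]
    for n,p in(("top",pt),("side",ps)):
        e,d=ray(n,p);d=d/np.linalg.norm(d);P=np.eye(3)-np.outer(d,d);A+=P;b+=P@e;L.append((e,P))
    x=np.linalg.solve(A,b);return x,[np.linalg.norm(P@(x-e)) for e,P in L]
def proj(n,X):
    K,e,R=cam(n);q=K@(R.T@(np.asarray(X)-e));return q[:2]/q[2]
E
python3 - <<'E'
from h import *
print("pk knob",tri((82.7,224),(144.7,155.3)),atz("top",(82.7,224),105.8))
print("pk hinge",atz("top",(102.3,200.7),51),atz("side",(166,164.5),51))
print("mint knob",tri((384.7,221),(333.7,275.7)),atz("top",(384.7,221),51),atz("side",(333.7,275.7),51))
print("mint hinge",atz("top",(387.7,187.3),51),atz("side",(354.7,257),51))
print("foot pk",atz("top",(120,177.5),12),"mint",atz("top",(383,163),12))
print("tcp?",proj("side",manip.read_state()["eef_pos"]),proj("top",manip.read_state()["eef_pos"]))
E
```

```text
pk knob (array([475.63986433, 294.51856925, 100.71860006]), [np.float64(0.8613188459684458), np.float64(0.8613188459683808)]) [476.22733244 291.97804353 105.8       ]
pk hinge [521.54442211 279.09800357  51.        ] [524.81263711 283.45996314  51.        ]
mint knob (array([ 491.80843237, -257.18486883,   54.45393898]), [np.float64(0.4264476139201141), np.float64(0.4264476139200759)]) [ 492.20237764 -258.70618341   51.        ] [ 494.09291046 -255.90216573   51.        ]
mint hinge [ 557.37119263 -265.56268086   51.        ] [ 561.23467087 -264.25729756   51.        ]
foot pk [571.38728556 259.98939844  12.        ] mint [ 611.71283272 -270.2456704    12.        ]
tcp? [-24.82480977 133.90817966] [-112.38297344  415.24539614]
```

Request:
send_rows(
  commands=[
    [[-0.03,-0.01,0.0],0],
    [[-0.07,-0.022,0.0],0],
    [[-0.11,-0.034,0.005],0],
    [[-0.15,-0.046,0.01],0],
    [[-0.19,-0.058,0.02],0],
    [[-0.23,-0.07,0.03],0],
    [[-0.265,-0.082,0.035],0],
    [[-0.3,-0.092,0.04],0],
  ],
  hand=1,
  force=20,
)

```text
clock: 0.77
eef_pos: [446.5, 316.5, 164.6]
eef_rot: [-3.141, -0.001, 2.771]
wrist_force: [0.7, 0.6, 0.3]
finger_gap: 44.2
```

Request:
send_rows(
  commands=[
    [[-0.015,-0.005,0.005],0],
    [[-0.028,-0.009,0.01],0],
    [[-0.038,-0.012,0.015],0],
    [[-0.04,-0.012,0.02],0],
    [[-0.04,-0.012,0.02],0],
    [[-0.04,-0.012,0.02],0],
    [[-0.04,-0.012,0.02],0],
    [[-0.04,-0.012,0.02],0],
  ],
)

```text
clock: 1.43
eef_pos: [477.8, 293.7, 145.9]
eef_rot: [3.141, 0.0, 2.773]
wrist_force: [0.3, 0.5, -0.7]
finger_gap: 0.6
```

```bash
cat > look.py <<'E'
import sys,cv2
from h import *
i=sys.argv[1];boxes=eval(sys.argv[2])
s=manip.read_state();print(s["clock"],s["eef_pos"].round(1),s["eef_rot"].round(3),s["wrist_force"].round(1),s["finger_gap"].round(1),s["joints"].round(2))
o=[]
for n,(x,y) in zip(("top","side"),boxes):
    im=manip.camera(n)[:,:,::-1];cv2.imwrite(f"pics/{n}{i}.png",im)
    o.append(cv2.resize(im[y:y+120,x:x+100],(400,480),interpolation=cv2.INTER_CUBIC)); print(n,proj(n,s["eef_pos"]).round(1), (4*(proj(n,s["eef_pos"])-[x,y])).round())
cv2.imwrite(f"pics/c{i}.png",np.hstack(o))
E
python3 look.py 1 "[(50,130),(110,90)]"
```

```text
Traceback (most recent call last):
  File "look.py", line 4, in <module>
    s=manip.read_state();print(s["clock"],s["eef_pos"].round(1),s["eef_rot"].round(3),s["wrist_force"].round(1),s["finger_gap"].round(1),s["joints"].round(2))
                                                                                                                ^^^^^^^^^^^^^^^^^^^^^
AttributeError: 'float' object has no attribute 'round'
```

```bash
sed -i 's/s\["finger_gap"\].round(1)/round(s["finger_gap"],1)/' look.py; python3 look.py 1 "[(50,130),(110,90)]"
```

```text
1.4333 [477.8 293.7 145.9] [3.141 0.    2.773] [ 0.3  0.5 -0.7] 0.6 [ 0.49  0.38  1.56  0.    1.2  -0.72]
top [ 72.2 222.5] [ 89. 370.]
side [142.4 139.9] [130. 199.]
```

View pics/c1.png

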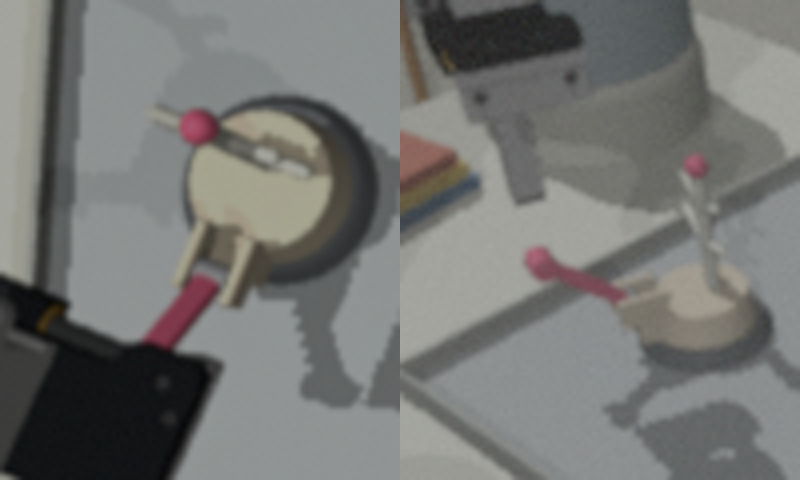

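Request:
send_rows(
  commands=[
    [[0,0,0.015],0],
    [[0,0,0.029],0],
    [[0.004,0,0.035],0],
    [[0.01,0,0.042],0],
    [[0.015,0,0.048],0],
    [[0.018,0,0.054],0],
    [[0.021,0,0.06],0],
    [[0.023,0,0.066],0],
  ],
)

```text
clock: 2.2
eef_pos: [455.9, 302.0, 79.7]
eef_rot: [3.141, -0.0, 2.772]
wrist_force: [-4.0, 1.1, 4.9]
finger_gap: 0.8
```

```bash
python3 look.py 2 "[(50,130),(110,90)]"
```

```text
2.2 [455.9 302.   79.7] [ 3.141 -0.     2.772] [-4.   1.1  4.9] 0.8 [ 0.52  0.43  1.66  0.    1.05 -0.68]
top [ 82.1 235.5] [128. 422.]
side [138.6 164.3] [114. 297.]
```

View pics/c2.png

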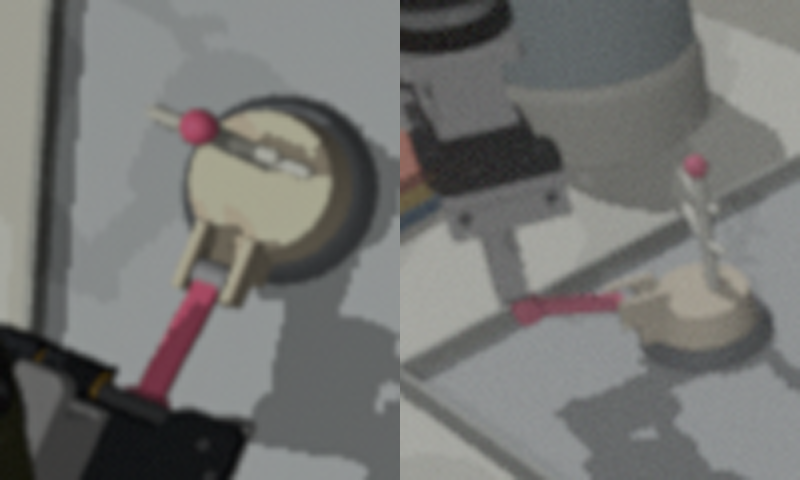

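Request:
send_rows(
  commands=[
    [[-0.004,0,0.0],0],
    [[-0.007,0,0.002],0],
    [[-0.007,0,0.006],0],
    [[-0.007,0,0.01],0],
    [[-0.006,0,0.014],0],
    [[-0.006,0,0.017],0],
    [[-0.006,0,0.019],0],
    [[-0.006,0,0.019],0],
  ],
)

```text
clock: 2.97
eef_pos: [462.2, 299.1, 60.0]
eef_rot: [-3.141, -0.0, 2.772]
wrist_force: [-1.8, 1.5, 1.4]
finger_gap: 0.6
```

```bash
python3 look.py 3 "[(50,130),(110,90)]"
```

```text
2.9667 [462.2 299.1  60. ] [-3.141 -0.     2.772] [-1.8  1.5  1.4] 0.6 [ 0.51  0.46  1.66  0.    1.02 -0.69]
top [ 88.  232.1] [152. 408.]
side [142.8 169.9] [131. 319.]
```

View pics/c3.png

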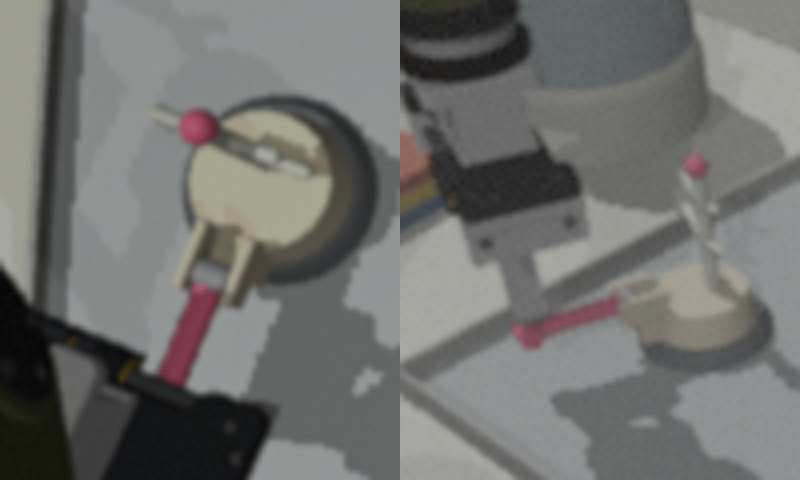

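Request:
send_rows(
  commands=[
    [[0,0,0.001],0],
    [[0,0,0.002],0],
    [[0,0,0.003],0],
    [[0,0,0.003],0],
    [[0,0,0.003],0],
    [[0,0,0.003],0],
    [[0,0,0.003],0],
    [[0,0,0.003],0],
  ],
)

```text
clock: 3.73
eef_pos: [462.6, 299.2, 58.9]
eef_rot: [3.141, 0.001, 2.772]
wrist_force: [-7.5, -3.1, 18.0]
finger_gap: 0.5
```

Request:
send_rows(
  commands=[
    [[0,0,-0.01],0],
    [[0,0,-0.03],0],
    [[0,0,-0.06],0],
    [[0,0,-0.09],0],
    [[0,0,-0.12],0],
    [[0,0,-0.15],0],
    [[0,0,-0.17],0],
    [[0,0,-0.17],0],
  ],
)

```text
clock: 4.4
eef_pos: [463.6, 299.6, 232.1]
eef_rot: [3.136, 0.005, 2.772]
wrist_force: [-1.2, 0.2, 0.2]
finger_gap: 0.3
```

```bash
python3 look.py 4 "[(50,130),(110,90)]"
```

```text
4.4 [463.6 299.6 232.1] [3.136 0.005 2.772] [-1.2  0.2  0.2] 0.3 [ 0.51  0.28  1.48 -0.    1.37 -0.69]
top [ 42.6 230.7] [-30. 403.]
side [128.4 109.3] [74. 77.]
```

View pics/c4.png

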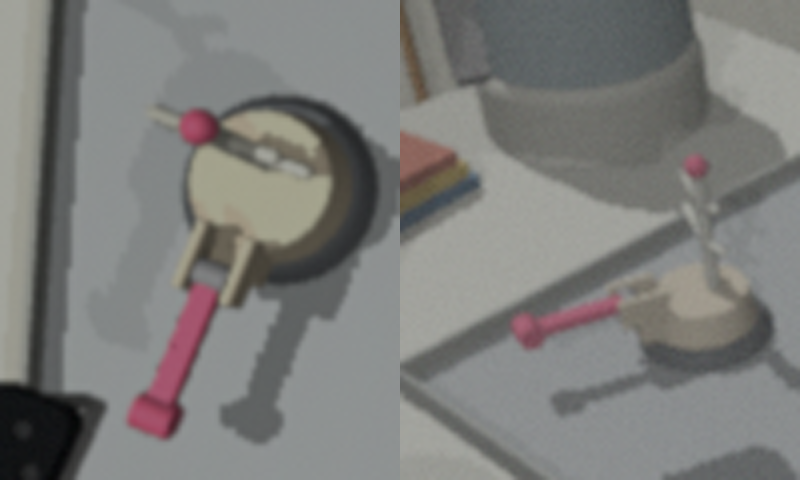

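Request:
send_rows(
  commands=[
    [[-0.015,-0.034,0],-0.03],
    [[-0.031,-0.069,0],-0.06],
    [[-0.046,-0.103,0],-0.1],
    [[-0.062,-0.137,0],-0.13],
    [[-0.077,-0.171,0],-0.16],
    [[-0.092,-0.206,0],-0.2],
    [[-0.108,-0.24,0],-0.23],
    [[-0.123,-0.274,0],-0.26],
  ],
  hand=0,
)

```text
clock: 5.17
eef_pos: [477.2, -2.7, 225.9]
eef_rot: [-3.141, -0.002, 3.033]
wrist_force: [1.5, -0.4, -0.6]
finger_gap: 46.5
```

Run:
```python
from h import *
print(tri((88.75,233.5),(142.3,172.5)))
s=manip.read_state();print(s["eef_pos"],s["eef_rot"],s["joints"],s["finger_gap"])
R=Ro.from_euler("xyz",s["eef_rot"]).as_matrix();print(R.T@(np.array([492.5,-257.5,140])-s["eef_pos"]))
```

```text
(array([459.62332592, 300.41615998,  52.29797373]), [np.float64(0.06091269385845773), np.float64(0.06091269385852256)])
[477.21209498  -2.69775125 225.92221213] [-3.14135324e+00 -2.28701562e-03  3.03336133e+00] [-8.23202781e-02  1.21366439e-01  1.68854403e+00 -1.85255710e-04
  1.33397464e+00 -1.54484189e+00] 46.46837165233825
[ -42.91861965 -251.63936905   85.88453047]
```

Request:
send_rows(
  commands=[
    [[-0.005,-0.032,0.0],0],
    [[-0.011,-0.064,0.005],0],
    [[-0.016,-0.096,0.015],0],
    [[-0.022,-0.128,0.03],0],
    [[-0.027,-0.16,0.045],0],
    [[-0.033,-0.192,0.06],0],
    [[-0.038,-0.224,0.075],0],
    [[-0.043,-0.252,0.086],0],
  ],
)

```text
clock: 5.83
eef_pos: [491.8, -257.5, 138.3]
eef_rot: [3.14, -0.003, 3.031]
wrist_force: [1.6, 0.7, -0.2]
finger_gap: 46.9
```

```bash
python3 look.py 5 "[(330,130),(290,190)]"
```

```text
5.8333 [ 491.8 -257.5  138.3] [ 3.140e+00 -3.000e-03  3.031e+00] [ 1.6  0.7 -0.2] 46.9 [-0.55  0.38  1.58 -0.    1.19 -2.01]
top [401.2 219.7] [285. 359.]
side [340.8 245.4] [203. 221.]
```

View pics/c5.png

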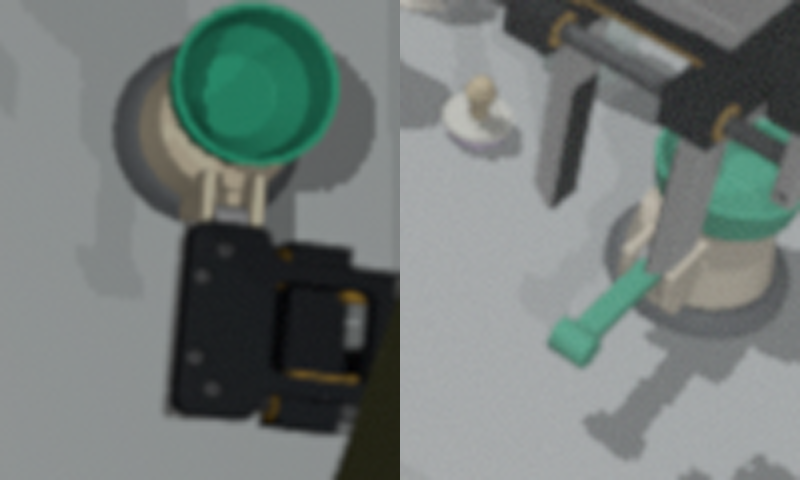

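Request:
send_rows(
  commands=[
    [[0,0,0.01],0],
    [[0,0,0.025],0],
    [[0,0,0.04],0],
    [[0,0,0.055],0],
    [[0,0,0.066],0],
    [[0,0,0.07],0],
    [[0,0,0.07],0],
    [[0,0,0.07],0],
  ],
)

```text
clock: 6.6
eef_pos: [493.3, -255.8, 71.7]
eef_rot: [-3.141, 0.0, 3.032]
wrist_force: [0.8, -0.1, 1.2]
finger_gap: 47.2
```

```bash
python3 look.py 6 "[(330,130),(290,190)]"
```

```text
6.6 [ 493.3 -255.8   71.7] [-3.141  0.     3.032] [ 0.8 -0.1  1.2] 47.2 [-0.54  0.46  1.64  0.    1.05 -2.01]
top [386.9 220. ] [227. 360.]
side [335.  268.9] [180. 316.]
```

View pics/c6.png

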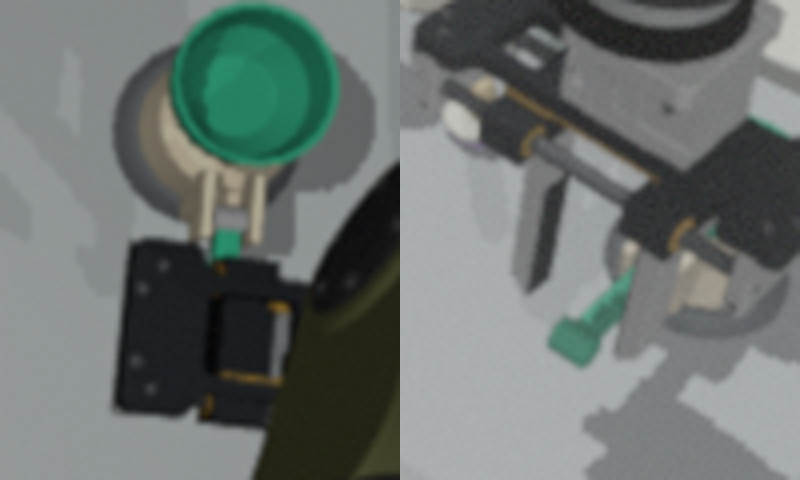

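Request:
send_rows(
  commands=[
    [[0,0.0,0.008],0],
    [[0,0.0,0.02],0],
    [[0,0,0.03],0],
    [[0,0,0.036],0],
    [[0,0,0.038],0],
    [[0,0,0.038],0],
    [[0,0,0.038],0],
    [[0,0,0.038],0],
  ],
)

```text
clock: 7.37
eef_pos: [493.4, -256.2, 33.8]
eef_rot: [-3.141, 0.001, 3.032]
wrist_force: [0.1, -0.7, 0.1]
finger_gap: 46.8
```

```bash
python3 look.py 7 "[(330,130),(290,190)]"
```

```text
7.3667 [ 493.4 -256.2   33.8] [-3.141e+00  1.000e-03  3.032e+00] [ 0.1 -0.7  0.1] 46.8 [-0.54  0.51  1.66 -0.    0.97 -2.01]
top [380.5 220.6] [202. 363.]
side [332.4 281.6] [170. 366.]
```

View pics/c7.png

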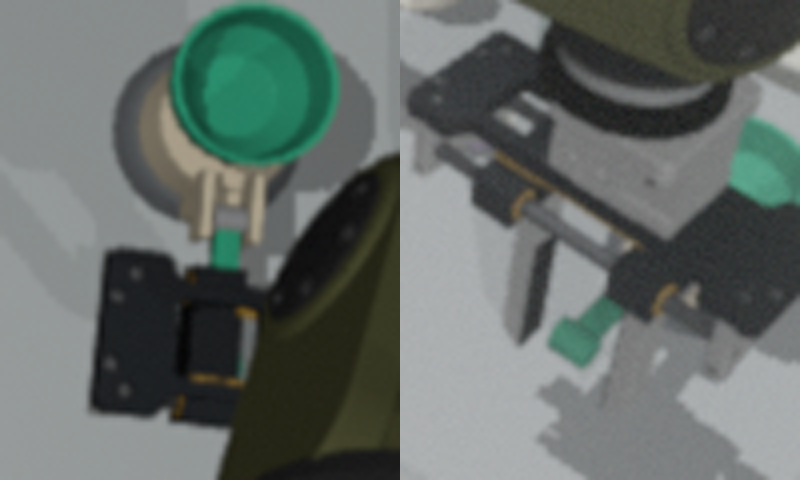

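Request:
send_rows(
  commands=[
    [[0,0,0],0],
    [[0,0,0],0],
    [[0,0,0],0],
    [[0,0,0],0],
    [[0,0,0],0],
    [[0,0,0],0],
    [[0,0,0],0],
    [[0,0,0],0],
  ],
  hand=1,
  force=20,
)

```text
clock: 8.13
eef_pos: [493.2, -255.8, 33.5]
eef_rot: [3.141, -0.0, 3.032]
wrist_force: [-0.6, 4.3, 1.0]
finger_gap: 20.0
```

```bash
python3 look.py 8 "[(330,130),(290,190)]"
```

```text
8.1333 [ 493.2 -255.8   33.5] [ 3.141 -0.     3.032] [-0.6  4.3  1. ] 20.0 [-0.54  0.51  1.66  0.    0.97 -2.01]
top [380.2 220.7] [201. 363.]
side [332.2 281.7] [169. 367.]
```

View pics/c8.png

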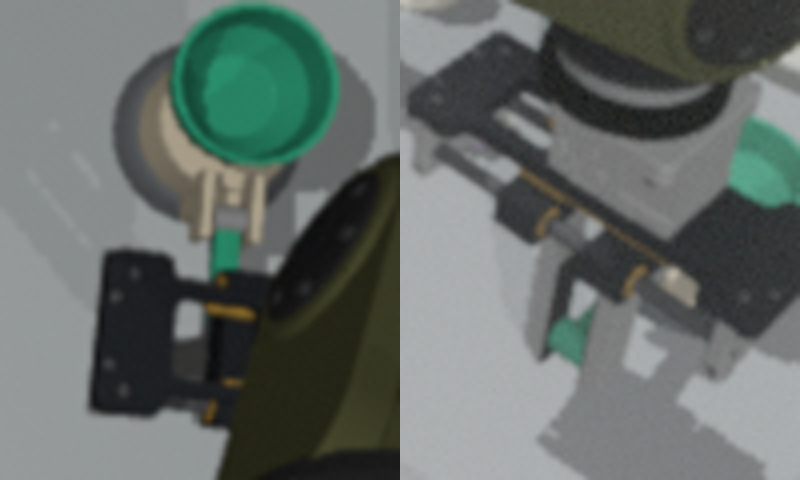

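Request:
send_rows(
  commands=[
    [[0,0,-0.004],0],
    [[-0.0005,0,-0.008],0],
    [[-0.001,0,-0.012],0],
    [[-0.002,0,-0.0155],0],
    [[-0.003,0,-0.0195],0],
    [[-0.004,0,-0.023],0],
    [[-0.0055,0,-0.027],0],
    [[-0.007,0,-0.0305],0],
  ],
)

```text
clock: 8.9
eef_pos: [500.0, -256.5, 64.2]
eef_rot: [3.141, -0.001, 3.032]
wrist_force: [-0.4, 4.2, -4.6]
finger_gap: 19.9
```

Request:
send_rows(
  commands=[
    [[-0.002,0,-0.0035],0],
    [[-0.004,0,-0.007],0],
    [[-0.006,0,-0.01],0],
    [[-0.0085,0,-0.0135],0],
    [[-0.011,0,-0.0165],0],
    [[-0.0135,0,-0.019],0],
    [[-0.016,0,-0.0215],0],
    [[-0.0185,0,-0.0235],0],
  ],
)

```text
clock: 9.57
eef_pos: [518.0, -258.3, 87.6]
eef_rot: [3.14, -0.002, 3.032]
wrist_force: [-4.1, 7.4, -2.1]
finger_gap: 19.8
```

```bash
python3 look.py 9 "[(330,130),(290,190)]"
```

```text
9.5667 [ 518.  -258.3   87.6] [ 3.140e+00 -2.000e-03  3.032e+00] [-4.1  7.4 -2.1] 19.8 [-0.53  0.48  1.56  0.    1.1  -1.99]
top [390.9 206.3] [244. 305.]
side [344.1 256.1] [216. 264.]
```

View pics/c9.png

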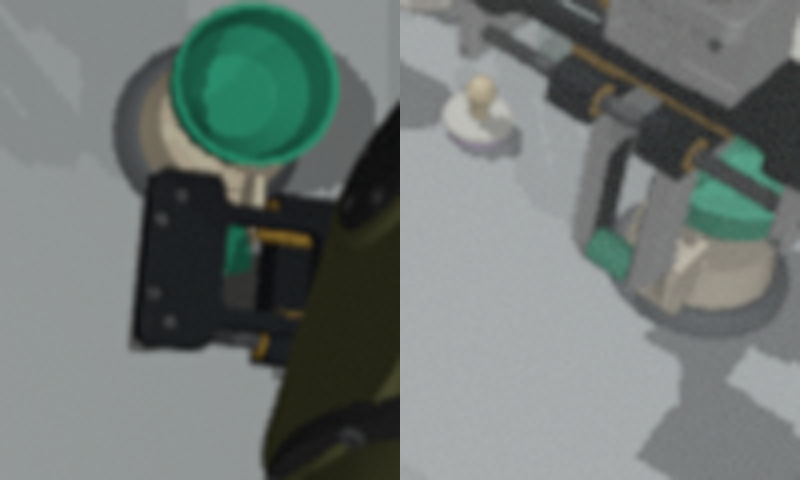

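Request:
send_rows(
  commands=[
    [[0,0,0],0],
    [[0,0,0],0],
    [[0,0,0],0],
    [[0,0,0],0],
    [[0,0,0],0],
    [[0,0,0],0],
    [[0,0,0],0],
    [[0,0,0],0],
  ],
  hand=0,
)

```text
clock: 10.33
eef_pos: [518.5, -258.9, 87.5]
eef_rot: [-3.141, 0.0, 3.032]
wrist_force: [-0.2, -0.1, 0.2]
finger_gap: 46.7
```

Request:
send_rows(
  commands=[
    [[0,0,-0.01],0],
    [[0,0,-0.025],0],
    [[0,0,-0.045],0],
    [[0,0,-0.07],0],
    [[0,0,-0.1],0],
    [[0.02,0,-0.12],0],
    [[0.05,0,-0.13],0],
    [[0.08,0,-0.14],0],
  ],
)

```text
clock: 11.0
eef_pos: [438.2, -249.8, 228.9]
eef_rot: [-3.141, 0.001, 3.032]
wrist_force: [-0.1, -0.1, -0.2]
finger_gap: 47.2
```

Request:
send_rows(
  commands=[
    [[0.03,0,-0.01],0],
    [[0.06,0.01,-0.015],0],
    [[0.08,0.04,-0.02],0],
    [[0.08,0.06,-0.02],0],
    [[0.08,0.06,-0.02],0],
    [[0.08,0.06,-0.02],0],
    [[0.08,0.06,-0.02],0],
    [[0.08,0.06,-0.02],0],
  ],
)

```text
clock: 11.67
eef_pos: [366.2, -182.2, 247.5]
eef_rot: [3.142, -0.0, 3.031]
wrist_force: [0.3, -1.0, -0.7]
finger_gap: 46.9
```

```bash
python3 look.py 10 "[(330,130),(290,190)]"
```

```text
11.6667 [ 366.2 -182.2  247.5] [ 3.142 -0.     3.031] [ 0.3 -1.  -0.7] 46.9 [-0.55 -0.06  1.82 -0.    1.38 -2.01]
top [379.  305.5] [196. 702.]
side [261.9 218.2] [-112.  113.]
```

View pics/c10.png

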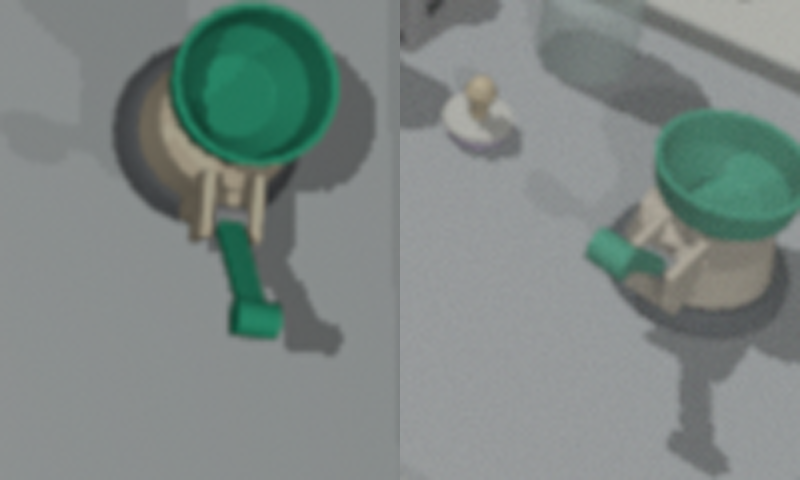

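View pics/side10.png

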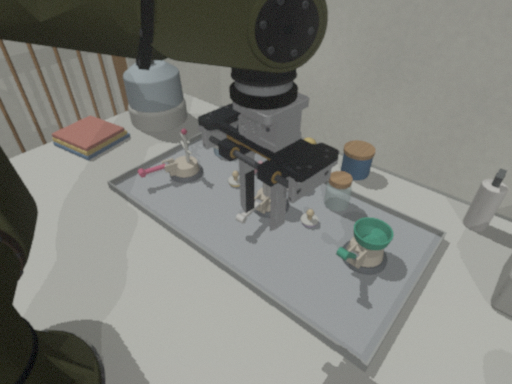

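Run:
```python
from h import *
x=tri((394,209.75),(343.25,253.25));print(x,np.arcsin((x[0][2]-51)/70))
import cv2
a=cv2.imread("pics/top0.png")[130:230,210:310];b=cv2.imread("pics/top10.png")[130:230,210:310]
cv2.imwrite("pics/w.png",cv2.resize(np.hstack([a,b]),(800,400)))
print(manip.read_state()["qd"].round(3))
```

```text
(array([ 510.72223625, -258.36001807,  102.04070489]), [np.float64(0.2868902778458561), np.float64(0.2868902778459756)]) 0.8170833570660908
[ 0.001 -0.     0.004 -0.    -0.     0.002]
```

View pics/w.png

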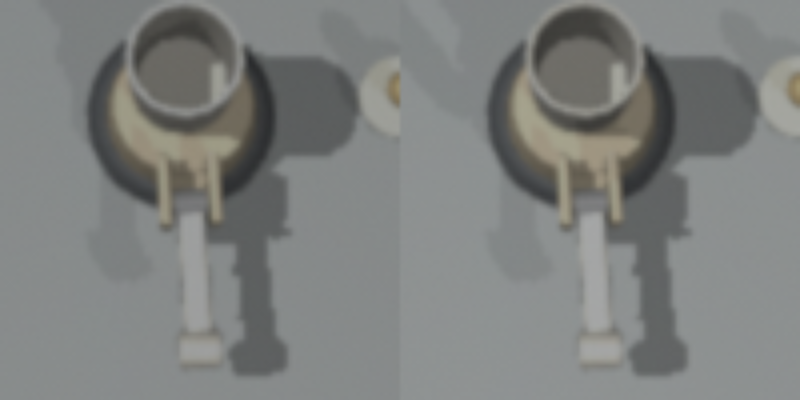

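View pics/top10.png

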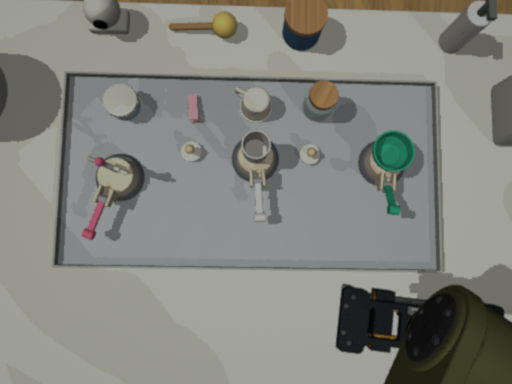

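Run:
```python
from h import *
import cv2
yaw=3.032;u=np.array([np.cos(yaw),np.sin(yaw),0]);v=np.array([-u[1],u[0],0]);z=np.array([0,0,1.])
H=np.array([493,-257,51.])-70*u
rows=[]
for tag,ths in(("0",(0,)),("10",(.7,.8,.9))):
  for th in ths:
    C=H+70*(np.cos(th)*u+np.sin(th)*z); r=[]
    pts=[C+s*10*v+9*(np.cos(a)*u+np.sin(a)*z) for s in(-1,1) for a in np.linspace(0,6.28,40)]
    for n,(x,y) in(("top",(360,170)),("side",(320,230))):
        im=cv2.resize(cv2.imread(f"pics/{n}{tag}.png")[y:y+60,x:x+50],None,fx=5,fy=5,interpolation=cv2.INTER_CUBIC)
        q=np.array([(proj(n,p)-[x,y]+.5)*5 for p in pts],np.int32)
        cv2.polylines(im,[cv2.convexHull(q)],True,(0,0,255),1);r.append(im)
    rows.append(np.vstack(r)[:, 50:])
cv2.imwrite("pics/fit.png",np.hstack(rows))
```

```text
(no output)
```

View pics/fit.png

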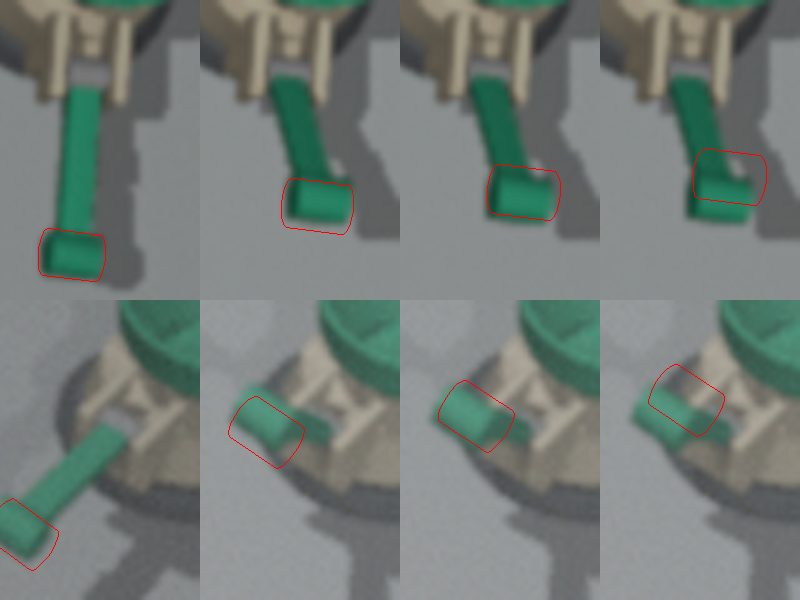

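The outlines drawn at 0.7, 0.8 and 0.9 rad show the mint knob at only about 0.76 rad. It slipped in the grip near the top. I'll push it to its stop from the front with closed fingers.

Request:
send_rows(
  commands=[
    [[-0.015,-0.008,0.02],0],
    [[-0.03,-0.015,0.04],0],
    [[-0.045,-0.023,0.06],0],
    [[-0.06,-0.03,0.08],0],
    [[-0.075,-0.038,0.1],0],
    [[-0.09,-0.045,0.12],0],
    [[-0.1,-0.053,0.128],0],
    [[-0.109,-0.06,0.13],0],
  ],
  hand=1,
)

```text
clock: 12.43
eef_pos: [467.6, -253.6, 114.8]
eef_rot: [3.14, -0.004, 3.031]
wrist_force: [-0.3, 0.8, -0.3]
finger_gap: 0.8
```

Request:
send_rows(
  commands=[
    [[0,0,0.01],0],
    [[0,0,0.02],0],
    [[0,0,0.027],0],
    [[-0.002,0,0.027],0],
    [[-0.005,0,0.027],0],
    [[-0.008,0,0.027],0],
    [[-0.01,0,0.027],0],
    [[-0.01,0,0.027],0],
  ],
)

```text
clock: 13.1
eef_pos: [478.3, -254.4, 90.9]
eef_rot: [-3.141, 0.001, 3.032]
wrist_force: [0.5, 0.1, -0.2]
finger_gap: 0.4
```

```bash
python3 look.py 11 "[(330,130),(290,190)]"
```

```text
13.1 [ 478.3 -254.4   90.9] [-3.141e+00  1.000e-03  3.032e+00] [ 0.5  0.1 -0.2] 0.4 [-0.56  0.4   1.67  0.    1.07 -2.02]
top [389.8 228. ] [239. 392.]
side [331.5 266.8] [166. 307.]
```

View pics/c11.png

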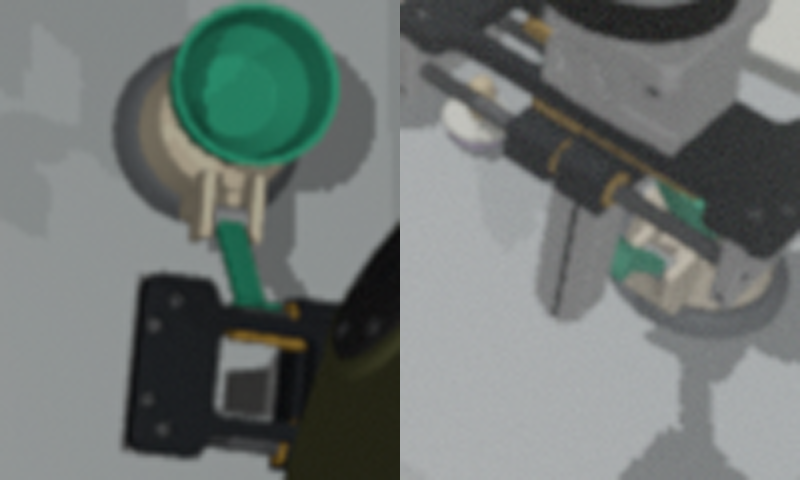

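Request:
send_rows(
  commands=[
    [[-0.003,0,0],0],
    [[-0.006,0,0],0],
    [[-0.009,0,0],0],
    [[-0.012,0,0],0],
    [[-0.015,0,0],0],
    [[-0.018,0,0],0],
    [[-0.02,0,0],0],
    [[-0.02,0,0],0],
  ],
)

```text
clock: 13.87
eef_pos: [494.8, -256.2, 90.6]
eef_rot: [3.14, -0.008, 3.032]
wrist_force: [-26.4, 3.9, 20.1]
finger_gap: 0.7
```

Request:
send_rows(
  commands=[
    [[-0.0005,0,0],0],
    [[-0.001,0,0],0],
    [[-0.0015,0,0],0],
    [[-0.002,0,0],0],
    [[-0.0025,0,0],0],
    [[-0.003,0,0],0],
    [[-0.003,0,0],0],
    [[-0.003,0,0],0],
  ],
)

```text
clock: 14.53
eef_pos: [495.9, -256.4, 91.3]
eef_rot: [3.14, -0.012, 3.032]
wrist_force: [-46.4, 7.6, 36.3]
finger_gap: 0.6
```

Request:
send_rows(
  commands=[
    [[0.002,0,0],0],
    [[0.002,0,-0.001],0],
    [[0.002,0,-0.002],0],
    [[0.002,0,-0.004],0],
    [[0.002,0,-0.006],0],
    [[0.002,0,-0.008],0],
    [[0.002,0,-0.01],0],
    [[0.002,0,-0.01],0],
  ],
)

```text
clock: 15.2
eef_pos: [498.7, -256.6, 100.7]
eef_rot: [-3.142, 0.0, 3.032]
wrist_force: [-1.9, 1.0, 0.8]
finger_gap: 0.5
```

```bash
python3 look.py 12 "[(330,130),(290,190)]"
```

```text
15.2 [ 498.7 -256.6  100.7] [-3.142  0.     3.032] [-1.9  1.   0.8] 0.5 [-0.54  0.43  1.6   0.    1.11 -2.  ]
top [392.7 216.5] [251. 346.]
side [339.1 257.1] [197. 268.]
```

View pics/c12.png

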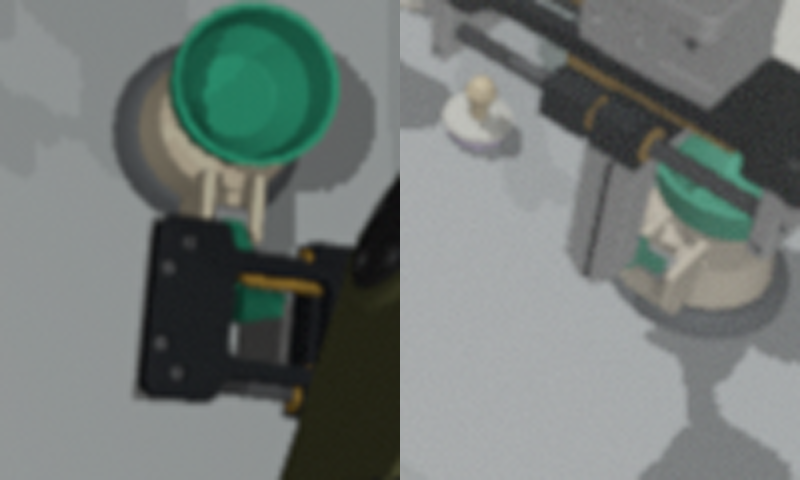

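Request:
send_rows(
  commands=[
    [[-0.001,0,-0.001],0],
    [[-0.002,0,-0.002],0],
    [[-0.003,0,-0.003],0],
    [[-0.004,0,-0.004],0],
    [[-0.005,0,-0.005],0],
    [[-0.006,0,-0.006],0],
    [[-0.006,0,-0.008],0],
    [[-0.006,0,-0.01],0],
  ],
)

```text
clock: 15.97
eef_pos: [503.1, -256.9, 109.0]
eef_rot: [3.14, -0.005, 3.032]
wrist_force: [-6.8, 0.3, -1.7]
finger_gap: 0.3
```

Request:
send_rows(
  commands=[
    [[0.01,0,0],0],
    [[0.03,0,0],0],
    [[0.05,0,-0.02],0],
    [[0.07,0.02,-0.05],0],
    [[0.1,0.04,-0.08],0],
    [[0.12,0.06,-0.11],0],
    [[0.14,0.07,-0.13],0],
    [[0.14,0.07,-0.13],0],
  ],
)

```text
clock: 16.63
eef_pos: [372.8, -171.3, 245.7]
eef_rot: [-3.138, 0.009, 3.033]
wrist_force: [0.1, -0.3, 1.3]
finger_gap: 0.3
```

```bash
python3 look.py 13 "[(330,130),(290,190)]"
cat > fit.py <<'E'
import sys
from h import *
import cv2
tag=sys.argv[1]
yaw=3.032;u=np.array([np.cos(yaw),np.sin(yaw),0]);v=np.array([-u[1],u[0],0]);z=np.array([0,0,1.])
H=np.array([493,-257,51.])-70*u
rows=[]
for th in (.7,.75,.8,.9):
    C=H+70*(np.cos(th)*u+np.sin(th)*z); r=[]
    pts=[C+s*10*v+9*(np.cos(a)*u+np.sin(a)*z) for s in(-1,1) for a in np.linspace(0,6.28,40)]
    for n,(x,y) in(("top",(360,170)),("side",(320,230))):
        im=cv2.resize(cv2.imread(f"pics/{n}{tag}.png")[y:y+60,x:x+50],None,fx=5,fy=5,interpolation=cv2.INTER_CUBIC)
        q=np.array([(proj(n,p)-[x,y]+.5)*5 for p in pts],np.int32)
        cv2.polylines(im,[cv2.convexHull(q)],True,(0,0,255),1);r.append(im)
    rows.append(np.vstack(r)[:, 50:])
cv2.imwrite(f"pics/fit{tag}.png",np.hstack(rows))
E
python3 fit.py 13
```

```text
16.6333 [ 372.8 -171.3  245.7] [-3.138  0.009  3.033] [ 0.1 -0.3  1.3] 0.3 [-0.52 -0.06  1.83  0.    1.36 -1.98]
top [371.  300.4] [164. 682.]
side [259.  213.4] [-124.   94.]
```

View pics/fit13.png

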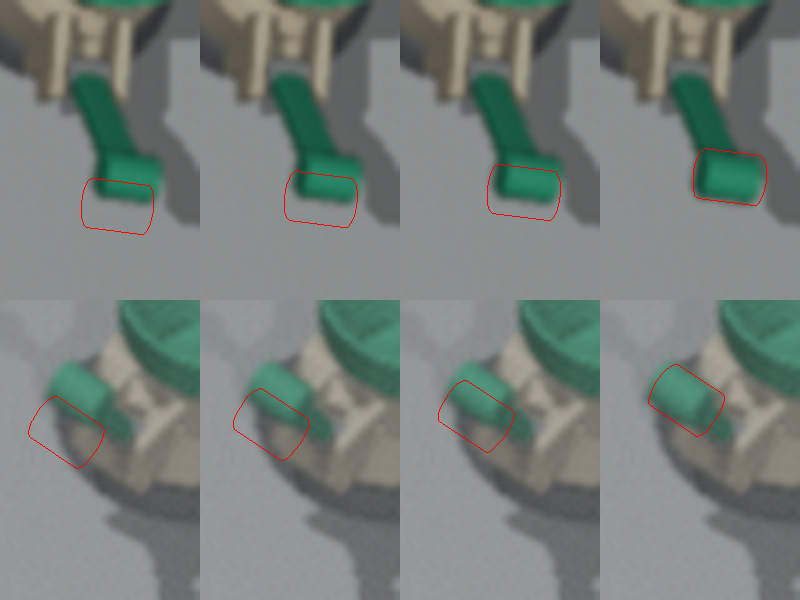

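The outline for 0.9 rad now matches the mint knob in both views, so it is at its upper stop. I'll check the pink and white levers once more before handing in.

Run:
```python
import cv2,numpy as np
b=cv2.imread("pics/top13.png");s=cv2.imread("pics/side13.png");s4=cv2.imread("pics/side4.png");b4=cv2.imread("pics/top4.png")
print(cv2.absdiff(b[130:250,215:300],b4[130:250,215:300]).mean(), cv2.absdiff(b[195:250,70:120],b4[195:250,70:120]).mean())
cv2.imwrite("pics/end.png",np.vstack([cv2.resize(np.hstack([b[130:230,60:160],b[130:230,210:310]]),(600,300)),cv2.resize(np.hstack([s[130:230,110:210],s[150:250,210:310]]),(600,300))]))
```

```text
12.7240522875817 4.104363636363637
```

View pics/end.png

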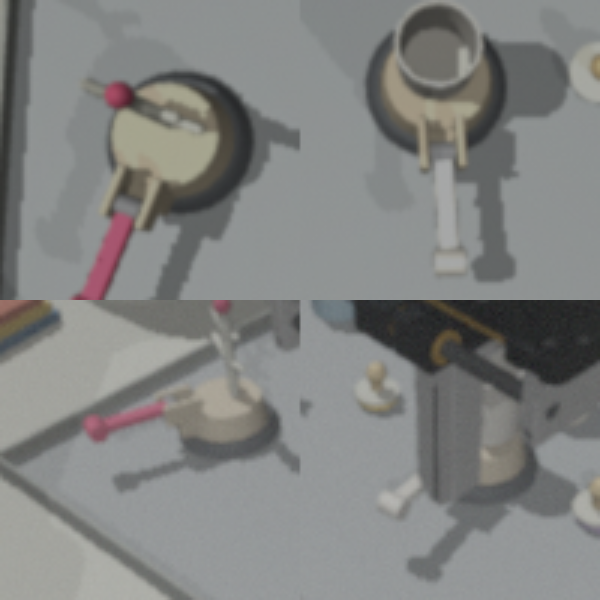

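Pink is still down, white hasn't moved, and the arm is clear of everything.

```bash
python3 -c "
from cell import manip
print(manip.sign_off())"
```

```text
the job is handed in; nothing more can be done
None
```

I pushed the pink lever down to its stop and raised the mint lever to its upper stop. I then backed the arm clear and handed the job in just after 16.7 s; the hand-in gave no verdict.

- **Pink lever:** it is locked down. The knob measured 52 mm above the dresser top, against 51 mm when fully down (about 0.02 rad). The last pictures show it unchanged.
- **Mint lever:** the first lift, gripping the knob, slipped and left it at about 0.76 rad by my outline check. I then pushed it further up with closed fingers. The outline for 0.9 rad now matches the knob in both views.
- **White lever:** I did not touch it, and it looks the same in the top view as at the start.
- **Forces:** while I pushed the mint lever from the front it jammed by friction, and the wrist force reached about 60 N. That is under the 120 N limit, and only the fingertips were touching. Changing the push to follow the lever's arc freed it.
- **Check that disagreed:** heights triangulated from picked points came out about 5 mm low for a raised knob. The raised pink knob measured 101 mm where 106 mm was expected. I therefore judged the mint lever by the outline fit instead.

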